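# Index the laminating turntable to the next hole

## Robot

A 6-joint arm with a two-finger parallel gripper is mounted at the origin on the work surface. World frame = base frame: x ahead of the robot, y to its left, z up, the work surface at z = 0. Lengths are in m, angles in rad, forces in N, time in s.
With the tool pointing down it reaches from about 0.375 to 0.9 m from the base axis. Payload 3.1 kg.
Tool frame: the origin (TCP) lies on the centre line of the jaws, within the pads' length; the fingertips stand 8 mm ahead of it and the grasp point (between the pads) lies 11 mm behind it; z points along the fingers, y is the line along which they close (so a half turn about z gives the same grasp; the last joint's range is limited). The gripper opens to 87 mm and grips with 3 to 60 N. Pads are 19 mm wide; open, the fingers measure 117 mm over their backs; the gripper's body (75 mm by 190 mm) begins 51 mm behind the grasp point.
Start: joints at [-0.178, 0.527, 1.433, -0, 1.181, -0.178], TCP at [0.625, 0, 0.231] pointing down, gripper open.
Joint ranges: [-3.08, 3.08], [-0.75, 2.2], [0.22, 2.44], [-1.43, 4.57], [0, 2.65], [-2.85, 2.85]. Speed limits (rad/s): [2.79, 2.79, 3.14, 3.14, 3.14, 3.14].

## Interface

Orientations are given as a unit quaternion [x, y, z, w].
In Python, from rig import robot gives the robot as it stands. The module is installed in compiled form; this text tells all that it offers.
- The arm moves only by the tool send_rows, never from a script. Its argument "increments" is one flat list of numbers, 7 for each row, row after row: the turn, a rotation vector about the world's x, y, z in rad, then the shift along the world's x, y, z in cm, then the opening, from 0 (shut) to 1 (fully open). A call has 1 to 20 rows; each row shifts and turns the commanded pose from where the row before left it; what a row does not reach is not made up. A row lasts 1/12 s, in which the tool goes at most 41.7 mm and 7.16 degrees, less where a joint would pass 70% of its speed; a pose out of reach is approached as far as the arm can. A call is refused whole if a number of a shift passes 4.17 or a number of a turn 0.125, either way. A call with a gripper value outside its range is refused whole. The fingers move at their own pace and stop on an object; "newtons" is the grip in N (left out, the last holds). Time passes only in rows, so rows that do not move let the fingers close. It gives the time, the measured TCP pose, the force, the opening and the grip force at its end, in the units of the state.
- robot.get_obs(): the state, without advancing time (a new reading comes with each control period).
- robot.camera(name): name is "scene" or "side" or "wrist"; returns a dict with "image" (384x512x3 uint8, red, green, blue), "range_z" (384x512 float32, m along the optical axis (not along the pixel's ray), 0 where there is no reading), "fx", "fy", "cx", "cy" (pixels), "R" (3x3) and "t" (3): a world point X has camera coordinates R X + t. Camera axes: x right, y down, z forward; pixel columns grow to the right and rows downward; lengths in m; the calibration is good to about 2 mm. A picture is of the moment at which its call begins.
- robot.hand_in(): hands the job in; it is judged then, once.
The state is a dict: "time": time; "q": joint angles; "joint_velocities": joint speeds; "joint_torque": joint torques, N m; "position": TCP position; "tool_rot": TCP orientation; "ft_force": force on the tool from outside, world axes, zero at the start; "moment": the same for the moment, N m; "grip_width": finger opening in m; "grip_force": force on a finger pad.
Only numpy, scipy, OpenCV 4.12 (cv2) and the standard library are available. Lean on these libraries where they do the work, as an engineer would, in place of code of your own. Each camera call takes 0.05 s, during which the arm holds its last target. There are 200 camera calls.

## Task

Press the turntable's spring-loaded indexing plunger in with the fingertips and turn the table counter-clockwise (seen from above) to the very next hole, not past it, so that the plunger springs fully back out and locks the table there. Then draw the hand clear. Only press and push: leave the pipe collar sitting on the table, and leave the tub, bottle and roller where they are.

Things in the scene. Friction and masses are not known exactly. Their poses are not given: they have to be found in the camera images.
- index_base: fixed steel base of the indexing table, its place and yaw differ; origin at the centre of its underside on the bench. It carries a flat index ring, radius 122 mm, top 52 mm above the bench, with twelve 12 mm holes at 30 degree (0.5236 rad) steps on a circle of 108 mm radius. At the start the index arm points along the base's own -x
- turntable_centre (a point): centre of the turntable's top face, on its upright turning axis, 66 mm above the bench. The table is an aluminium disc, radius 85 mm; a steel index arm, about 50 mm wide, top level with the disc, reaches out along the point's own -x to 158 mm from the axis and carries the plunger and the push post. The point turns with the table
- plunger_top (a point): centre of the top of the plunger's round black head, 40 mm diameter, 8 mm thick, on the arm 135 mm from the turning axis; 94 mm above the bench when out. Pressed straight down it draws a pin out of the index ring: the table is free from 9 mm on. Let go between holes it rides 9 mm in, the pin sliding under the ring, and springs out by itself at the next hole
- push_face (a point): on the inner face of the push post, 106 mm above the bench. The post is an upright steel plate fixed on the arm next to the plunger head on its counter-clockwise side: 40 mm long radially (118 to 158 mm from the axis), 8 mm thick, top 116 mm above the bench. The face looks at the plunger, whose axis is 23 mm away; fingers on or above the head can push it counter-clockwise
- turntable (a joint): angle of the turntable in rad, 0 at the start (pin in a hole), growing counter-clockwise seen from above; the next hole is at 0.5236. The play in a hole is about 0.01 rad. It turns with light friction (about 1 to 3 N at the plunger) and stays where it is left
- plunger (a joint): how far the plunger is pressed in, m: 0 fully out (pin locked in a hole), 0.014 fully in. A spring pushes it out with about 3.5 N when out, 6 N at 9 mm and 8 N fully in
- pipe_mid (a point): centre, half-way up, of a clay-coloured pipe collar, 110 mm outside and 94 mm inside diameter, 50 mm tall, 0.35 kg, standing loose on the turntable around a low boss (86 mm diameter, 10 mm high); its rim is 116 mm above the bench. It rides round with the table
- tub_mid (a point): centre, half-way up, of an open white plastic tub, 90 mm across and 85 mm tall, loose on the bench (leave alone)
- hardener_mid (a point): centre, half-way up, of a white plastic bottle, 52 mm diameter, 115 mm tall, loose on the bench (leave alone)
- roller_mid (a point): point on a laminating roller lying on the bench, between its green handle and its aluminium roll; 175 mm long, 70 mm wide, 26 mm high (leave alone)
Things that resemble listed ones, but are neither listed nor needed, are in the scene too. What is shaped like the part that bears pipe_mid but green or turquoise is not meant.

How it is judged:
On the way, in this order (a step that is already met when the one before it is completed fails the run):
1. the plunger is pressed in far enough to free the table (value of joint plunger above 0.007 m), for 0.05 s.
2. the table is turned counter-clockwise out of its first hole (value of joint turntable above 0.2 rad), for 0.05 s.
At the end, for the whole second after the job is handed in: The turntable stands at the next hole counter-clockwise (0.5236 rad, within 0.028), at rest, with the plunger sprung out (less than 3 mm in); the pipe collar stands upright on the table, within 12 mm of its centre (value of joint turntable between 0.495 and 0.552 rad and value of joint plunger below 0.003 m and velocity of joint turntable between -0.05 and 0.05 rad/s and horizontal distance between pipe_mid and turntable_centre below 0.012 m and angle between pipe_mid's own z axis and vertical below 0.1 rad and z of pipe_mid in the frame of turntable_centre below 0.032 m); the robot touches nothing.
It fails at once if the table is turned past the next hole (more than 0.75 rad) or backwards (more than 0.2 rad) (value of joint turntable above 0.75 rad or value of joint turntable below -0.2 rad).
It fails at once if the pipe collar is lifted off the table (10 mm) or tipped (z of pipe_mid in the frame of turntable_centre above 0.035 m or angle between pipe_mid's own z axis and vertical above 0.2 rad).
It fails at once if the tub, the bottle or the roller is moved by more than 20 mm (distance of any of tub_mid, hardener_mid, roller_mid from where it was at the start of the episode above 0.02 m).
It also fails if it takes over 42 s, if anything falls off the work surface, if the arm or the gripper's body presses on something with over 40 N, if the wrist force passes 120 N, or if a joint passes its speed limit or range.

## Working session

There is one attempt and no reset: what is moved stays moved. The work goes in short steps, Python scripts to look and compute and a tool call to move; the robot and the scene stay as the last step left them, time stands still between calls to the robot, and variables do not carry over. Pictures are saved under pics/ and viewed, at most 10 in all, crops included, and the job is handed in when it is done.

Besides the shell and the picture viewer there is one more tool, called after "Request:" in YAML: its name, and indented under it one key for each argument. send_rows: Moves the arm, as the interface text tells. Its arguments: {"type":"object","properties":{"increments":{"type":"array"},"newtons":{"type":"number"}},"required":["increments"]}

```bash
mkdir -p pics; cat > h.py <<'E'
import numpy as np, cv2
from rig import robot
def snap(n,f):
    c=robot.camera(n); cv2.imwrite(f'pics/{f}.png',cv2.cvtColor(c['image'],cv2.COLOR_RGB2BGR)); np.savez(f'pics/{f}.npz',**c); return c
def cloud(c):
    v,u=np.mgrid[:384,:512]; z=c['range_z']
    P=np.stack([(u-c['cx'])/c['fx']*z,(v-c['cy'])/c['fy']*z,z],-1)
    return (P-c['t'])@c['R']
E
python3 - <<'E'
from h import *
a=[snap(n,n+'0') for n in('scene','side','wrist')]
for c in a: print(-c['R'].T@c['t'])
im=np.hstack([cv2.imread(f'pics/{n}0.png') for n in('scene','side')])
cv2.imwrite('pics/both.png',cv2.resize(np.vstack([im[:,:512],im[:,512:]]),(780,1170))[:0+1170])
o=robot.get_obs();print(o['time'],o['position'],o['tool_rot'],o['ft_force'],o['grip_width'])
E
```

```text
[ 1.39329861 -0.26444219  1.2475562 ]
[ 0.01433693 -0.77561212  0.71504668]
[0.62460703 0.07604702 0.38438489]
0.15 [6.24468344e-01 1.18492876e-04 2.29817528e-01] [ 7.07120382e-01  7.07092737e-01 -4.51267437e-04 -6.51331087e-04] [-0.21159868 -0.98175048 -0.32427373] 0.08719440679254432
```

View pics/scene0.png

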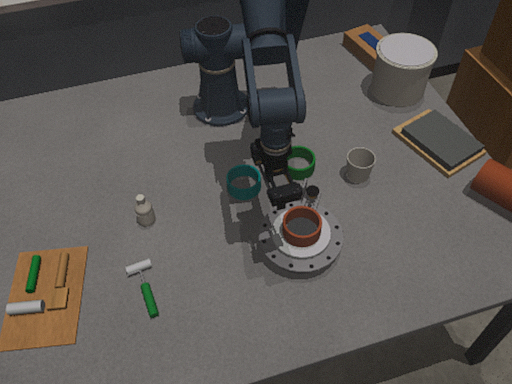

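View pics/side0.png

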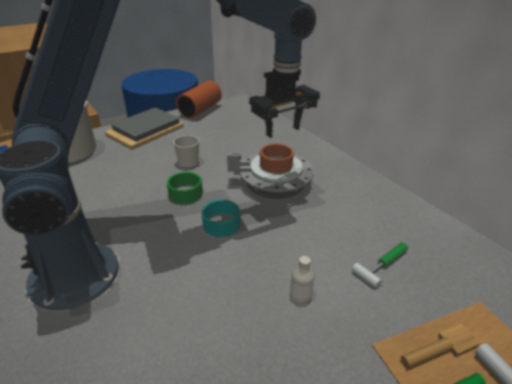

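The scene picture shows the turntable around (302,235), the collar at (302,225), the plunger head at about (313,192) with the post near (304,188). The index arm points roughly toward the robot. In the side picture, the plunger and post are near (236,163). Next I measure these from depth.

```bash
python3 - <<'E'
from h import *
for n in('scene','side'):
    c=np.load(f'pics/{n}0.npz'); P=cloud(c); im=c['image'].astype(int); z=P[...,2]
    ok=c['range_z']>0
    red=ok&(im[...,0]>1.6*im[...,2])&(im[...,0]>1.5*im[...,1])&(z>.1)&(z<.125)&(P[...,0]<.95)&(P[...,0]>.3)
    q=P[red][:,:2]; 
    def circ(q):
        A=np.c_[2*q,np.ones(len(q))]; s=np.linalg.lstsq(A,(q**2).sum(1),rcond=None)[0]; return s[:2],np.sqrt(s[2]+s[0]**2+s[1]**2)
    print(n,'rim',len(q),circ(q[P[red][:,2]>.108]),np.median(P[red][:,2]))
    ce=circ(q[P[red][:,2]>.108])[0]
    r=np.hypot(P[...,0]-ce[0],P[...,1]-ce[1])
    disc=ok&(r<.1)&(abs(z-.066)<.006)&(im.min(-1)>100); print('disc',disc.sum(),P[disc].mean(0))
    m=ok&(r>.1)&(r<.175)&(z>.075)&(z<.125)
    vu=np.argwhere(m)
    for (v,u) in vu: print((v,u),P[v,u].round(3),im[v,u]) if n=='scene' and (v+u)%2==0 else None
    if n=='side': 
        for (v,u) in vu[::3]: print((v,u),P[v,u].round(3),im[v,u])
for n,(v,u,h,w) in {'scene':(165,245,120,110)}.items():
    a=cv2.imread(f'pics/{n}0.png')[v:v+h,u:u+w]; b=cv2.imread('pics/side0.png')[135:205,215:325]
    cv2.imwrite('pics/crop.png',np.vstack([cv2.resize(b,None,fx=3.1,fy=3.1,interpolation=2),cv2.resize(a,None,fx=3.1,fy=3.1,interpolation=2)]))
E
```

```text
scene rim 882 (array([0.70973774, 0.37827303]), np.float64(0.31967764841006274)) 0.10960932434998732
disc 0 [nan nan nan]
side rim 530 (array([0.75699668, 0.38173917]), np.float64(0.3463829005892166)) 0.10813198490206641
disc 0 [nan nan nan]<stdin>:12: RuntimeWarning: Mean of empty slice.
  ret = um.true_divide(
```

View pics/crop.png

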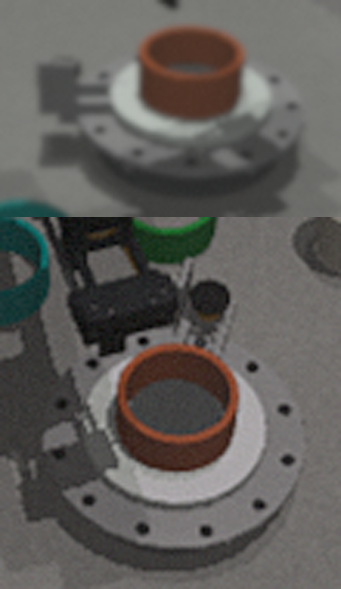

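View pics/wrist0.png

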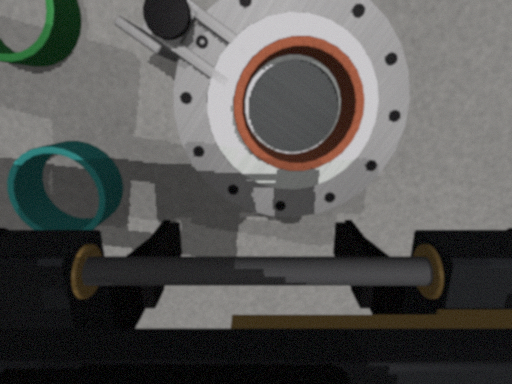

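The wrist picture shows the collar (centre about (299,103)), the plunger head at (167,14), and the arm bars running from (118,20) to (225,80). I'll turn these into positions using heights and depth.

```bash
python3 - <<'E'
from h import *
c=np.load('pics/wrist0.npz'); im=c['image'].astype(int); P=cloud(c)
cam=-c['R'].T@c['t']; print(c['R'].round(2),c['fx'],cam)
def ray(u,v,z):
    d=c['R'].T@np.array([(u-c['cx'])/c['fx'],(v-c['cy'])/c['fy'],1]); return (cam+d*(z-cam[2])/d[2]).round(4)
r=((im[...,0]>1.6*im[...,2])&(im[...,0]>1.5*im[...,1])).astype(np.uint8); r[210:]=0
k=max(cv2.findContours(r,0,2)[0],key=cv2.contourArea); e=cv2.fitEllipse(k); print(e, ray(*e[0],.116),P[int(e[0][1]),int(e[0][0])])
H=(((31,98.6),))
holes=[(358,10),(392,59),(394,115),(371,166),(330,197),(280,206),(233,189),(198,151),(186,98),(202,41),(245,1)]
q=np.array([ray(u,v,.052)[:2] for u,v in holes])
A=np.c_[2*q,np.ones(len(q))]; s=np.linalg.lstsq(A,(q**2).sum(1),rcond=None)[0]
print('ring centre',s[:2],np.sqrt(s[2]+s[0]**2+s[1]**2)); ce=s[:2]
a=np.degrees(np.arctan2(q[:,1]-ce[1],q[:,0]-ce[0])); print(a, a%30)
h=ray(167,14,.094); print('head',h,np.hypot(*(h[:2]-ce)),np.degrees(np.arctan2(h[1]-ce[1],h[0]-ce[0])))
print(P[14,167])
for p in [(118,20),(150,38),(190,62),(225,80)]: print(p,ray(*p,.116),P[p[1],p[0]].round(3))
a=cv2.imread('pics/wrist0.png')[0:110,70:250]; cv2.imwrite('pics/wc.png',cv2.resize(a,None,fx=4,fy=4,interpolation=2))
E
```

```text
[[ 1.    0.   -0.  ]
 [ 0.   -0.96  0.28]
 [-0.   -0.28 -0.96]] 311.4962050545481 [0.62460703 0.07604702 0.38438489]
((298.28082275390625, 102.89200592041016), (126.79917907714844, 133.5681915283203), 24.482271194458008) [0.6584 0.0725 0.116 ] [0.66295163 0.07278471 0.07757991]
ring centre [0.65910672 0.06756513] 0.1082391064084483
[  55.6628756    25.00640653   -4.29878294  -34.922676    -64.44983132
  -94.80811365 -124.95764328 -155.01084518  175.31934465  144.96467861
  115.60739364] [25.6628756  25.00640653 25.70121706 25.077324   25.55016868 25.19188635
 25.04235672 24.98915482 25.31934465 24.96467861 25.60739364]
head [0.5488 0.1438 0.094 ] 0.13408701307777016 145.35098215313917
[0.54922622 0.14342339 0.09559903]
(118, 20) [0.5162 0.1345 0.116 ] [0.516 0.134 0.116]
(150, 38) [0.5398 0.1217 0.116 ] [0.54  0.122 0.116]
(190, 62) [0.5703 0.1041 0.116 ] [0.56  0.109 0.067]
(225, 80) [0.598  0.0904 0.116 ] [0.593 0.093 0.068]
```

View pics/wc.png

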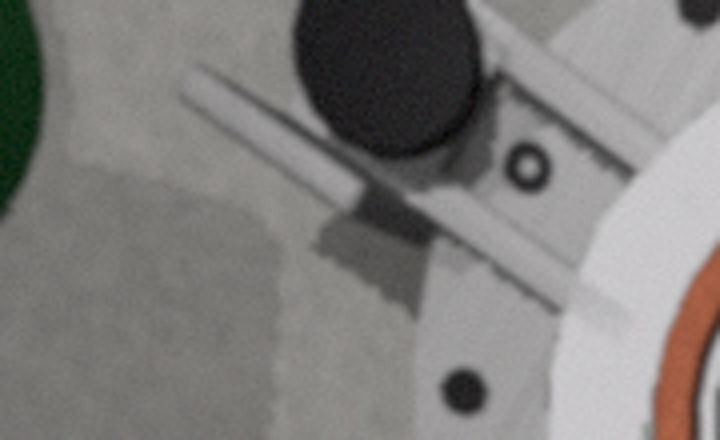

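The numbers agree with the description. The centre is at about (0.659, 0.068), the hole circle measures 108.2 mm, and the arm points at 145.2°. The head is at (0.5485, 0.144), and CCW at the plunger is the direction (-0.57,-0.82). I'll use closed fingers with tool y radial, so a turn of -0.607, and go above the head 8.5 mm towards the post.

Request:
send_rows:
  increments: [0,0,-0.0607,-0.81,1.37,-0.7,0,0,0,-0.0607,-0.81,1.37,-0.7,0,0,0,-0.0607,-0.81,1.37,-0.7,0,0,0,-0.0607,-0.81,1.37,-0.7,0,0,0,-0.0607,-0.81,1.37,-0.7,0,0,0,-0.0607,-0.81,1.37,-0.7,0,0,0,-0.0607,-0.81,1.37,-0.7,0,0,0,-0.0607,-0.81,1.37,-0.7,0,0,0,-0.0607,-0.81,1.37,-0.7,0,0,0,-0.0607,-0.81,1.37,-0.7,0,0,0,0,0,0,0,0,0,0,0,0,0,0,0,0,0,0,0,0,0,0,0,0,0,0,0,0,0]
  newtons: 20

```text
time: 1.32
position: [0.5451, 0.1363, 0.161]
tool_rot: [0.886, 0.463, 0.001, 0.0]
ft_force: [-0.0, -0.2, 0.3]
grip_width: 0.0038
grip_force: 0.0
```

```bash
python3 - <<'E'
from h import *
from scipy.spatial.transform import Rotation as R
snap('wrist','wrist1'); o=robot.get_obs(); print(o['time'],o['position'],R.from_quat(o['tool_rot']).as_matrix().round(3),o['ft_force'],o['grip_width'],o['q'])
E
```

```text
1.3667 [0.54506101 0.13626667 0.16103038] [[ 0.571  0.821  0.002]
 [ 0.821 -0.571 -0.   ]
 [ 0.001  0.001 -1.   ]] [0.00060986 0.15342869 0.07561115] 0.0025641527795829924 [ 4.62286753e-02  5.34328425e-01  1.66160219e+00 -2.79707908e-04
  9.44056245e-01  6.53773894e-01]
```

View pics/wrist1.png

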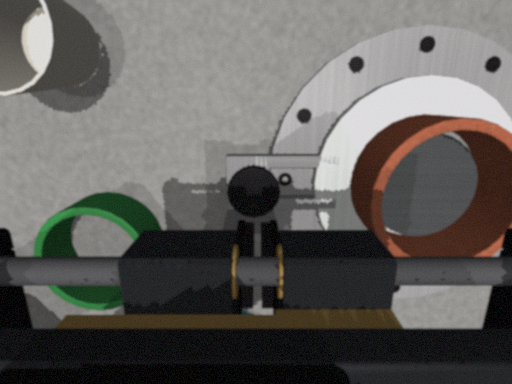

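The view from above shows the plunger head at (253,190), with the fingertips at (258,225) on the post side. The arm is level in the image. I'll recompute the head position.

```bash
python3 - <<'E'
from h import *
c=np.load('pics/wrist1.npz'); cam=-c['R'].T@c['t']
def ray(u,v,z):
    d=c['R'].T@np.array([(u-c['cx'])/c['fx'],(v-c['cy'])/c['fy'],1]); return (cam+d*(z-cam[2])/d[2])
h=ray(253,190,.094); P=cloud(c); print(h,P[190,253], ray(228,190,.094)-ray(279,190,.094), ray(253,165,.094)-h)
t=np.array([.5451,.1363]); et=np.array([-.571,-.821]); er=np.array([-.821,.571])
print((t-h[:2])@et,(t-h[:2])@er)
E
```

```text
[0.54884352 0.1466865  0.094     ] [0.54895963 0.14684054 0.09465613] [-0.03108181  0.02158755  0.        ] [0.01082703 0.01548881 0.        ]
0.01066486814377694 -0.002857262261604064
```

Request:
send_rows:
  increments: [0,0,0,-0.1,0.2,-0.8,0,0,0,0,0,0,-0.8,0,0,0,0,0,0,-0.8,0,0,0,0,0,0,-0.8,0,0,0,0,0,0,-0.8,0,0,0,0,0,0,-0.8,0,0,0,0,0,0,-0.6,0,0,0,0,0,0,0,0,0,0,0,0,0,0,0]

```text
time: 2.12
position: [0.5427, 0.139, 0.106]
tool_rot: [0.886, 0.463, -0.0, -0.0]
ft_force: [1.0, -0.1, 0.3]
grip_width: 0.0003
grip_force: 0.0
```

Request:
send_rows:
  increments: [0,0,0,0,0,-0.3,0,0,0,0,0,0,-0.3,0,0,0,0,0,0,-0.3,0,0,0,0,0,0,-0.3,0,0,0,0,0,0,-0.25,0,0,0,0,0,0,0,0,0,0,0,0,0,0,0]

```text
time: 2.7
position: [0.5436, 0.1391, 0.0925]
tool_rot: [0.886, 0.463, 0.001, 0.0]
ft_force: [-0.9, -0.3, 6.2]
grip_width: 0.0005
grip_force: 2.9
```

Contact force is 6.2 N, about 9 mm in. I'll press 2.5 mm further, then push along the arc about (0.659, 0.068), turning the hand with it.

Request:
send_rows:
  increments: [0,0,0,0,0,-0.13,0,0,0,0,0,0,-0.12,0,0,0,0,0,0,0,0,0,0,0,0,0,0,0]

```text
time: 3.03
position: [0.5436, 0.1391, 0.0902]
tool_rot: [0.886, 0.463, 0.001, 0.0]
ft_force: [-0.8, 0.4, 6.6]
grip_width: 0.0005
grip_force: 3.2
```

Request:
send_rows:
  increments: [0,0,0.01,-0.13,-0.24,0,0,0,0,0.01,-0.13,-0.24,0,0,0,0,0.02,-0.13,-0.24,0,0,0,0,0.02,-0.13,-0.24,0,0,0,0,0,0,0,0,0]

```text
time: 3.45
position: [0.5382, 0.1294, 0.0903]
tool_rot: [0.872, 0.49, 0.001, 0.0]
ft_force: [-0.6, -1.2, 6.0]
grip_width: 0.0004
grip_force: 3.2
```

Request:
send_rows:
  increments: [0,0,0.02,-0.115,-0.245,0,0,0,0,0.02,-0.115,-0.245,0,0,0,0,0.02,-0.115,-0.245,0,0,0,0,0.02,-0.115,-0.245,0,0,0,0,0.02,-0.095,-0.255,0,0,0,0,0.02,-0.095,-0.255,0,0,0,0,0.02,-0.095,-0.255,0,0,0,0,0.02,-0.095,-0.255,0,0,0,0,0.02,-0.08,-0.26,0,0,0,0,0.02,-0.08,-0.26,0,0,0,0,0,0,0,0,0]

```text
time: 4.37
position: [0.5283, 0.104, 0.0903]
tool_rot: [0.818, 0.575, 0.001, 0.001]
ft_force: [-1.6, -1.2, 6.7]
grip_width: 0.0004
grip_force: 3.2
```

```bash
python3 - <<'E'
from h import *
a=snap('scene','scene2')['image'][165:285,225:375]; b=snap('wrist','wrist2')['image'][:260]
a=cv2.resize(a,(512,410),interpolation=2)
cv2.imwrite('pics/c2.png',cv2.resize(cv2.cvtColor(np.vstack([a,b]),4),None,fx=.89,fy=.89))
E
```

```text
(no output)
```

View pics/c2.png

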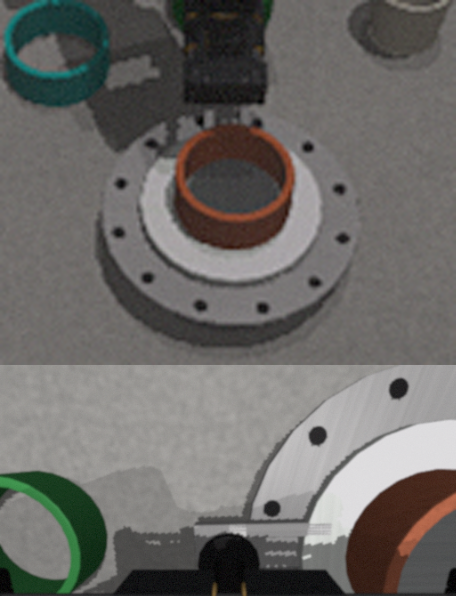

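The scene crop shows the arm and post now about half-way between holes, with the collar still in place. I'll raise the tips off the head to let the pin ride under the ring, then push on the post only.

Request:
send_rows:
  increments: [0,0,0,0,0,0.6,0,0,0,0,0,0,0.6,0,0,0,0,0,0,0.5,0,0,0,0,0,0,0,0,0,0,0.02,-0.06,-0.265,0,0,0,0,0.02,-0.06,-0.265,0,0,0,0,0.02,-0.06,-0.265,0,0,0,0,0.02,-0.06,-0.265,0,0,0,0,0.02,-0.06,-0.265,0,0,0,0,0.01,-0.02,-0.135,0,0,0,0,0.01,-0.02,-0.135,0,0,0,0,0.01,-0.02,-0.135,0,0,0,0,0.01,-0.02,-0.135,0,0,0,0,0,0,0,0,0]

```text
time: 5.63
position: [0.5239, 0.0852, 0.1065]
tool_rot: [0.776, 0.631, -0.0, 0.0]
ft_force: [0.2, 0.4, -0.9]
grip_width: 0.0008
grip_force: 0.6
```

Request:
send_rows:
  increments: [0,0,0.0075,-0.01,-0.1,0,0,0,0,0.0075,-0.01,-0.1,0,0,0,0,0.0075,-0.01,-0.1,0,0,0,0,0.0075,-0.01,-0.1,0,0,0,0,0.0075,-0.01,-0.1,0,0,0,0,0.0075,-0.01,-0.1,0,0]

```text
time: 6.13
position: [0.5233, 0.0795, 0.1065]
tool_rot: [0.762, 0.648, -0.0, -0.0]
ft_force: [-0.1, 2.8, 0.8]
grip_width: 0.0006
grip_force: 1.7
```

Request:
send_rows:
  increments: [0,0,0.0075,0,-0.1,0,0,0,0,0.0075,0,-0.1,0,0,0,0,0.0075,0,-0.1,0,0,0,0,0.0075,0,-0.1,0,0]

```text
time: 6.47
position: [0.523, 0.0754, 0.1065]
tool_rot: [0.752, 0.659, -0.0, -0.0]
ft_force: [-1.5, 1.7, 1.6]
grip_width: 0.0008
grip_force: 1.2
```

Request:
send_rows:
  increments: [0,0,0.0075,0,-0.1,0,0,0,0,0.0075,0,-0.1,0,0,0,0,0.0075,0,-0.1,0,0,0,0,0.0075,0,-0.1,0,0]

```text
time: 6.8
position: [0.5237, 0.0709, 0.1065]
tool_rot: [0.742, 0.671, -0.0, 0.001]
ft_force: [0.2, 0.6, -0.5]
grip_width: 0.0004
grip_force: 0.0
```

Request:
send_rows:
  increments: [0,0,0.0075,0,-0.1,0,0,0,0,0.0075,0,-0.1,0,0,0,0,0.0075,0,-0.1,0,0]

```text
time: 7.05
position: [0.5236, 0.0684, 0.1066]
tool_rot: [0.734, 0.679, 0.0, 0.0]
ft_force: [1.0, 1.3, -0.5]
grip_width: 0.0005
grip_force: 0.5
```

Request:
send_rows:
  increments: [0,0,0.0075,0.01,-0.1,0,0,0,0,0.0075,0.01,-0.1,0,0]

```text
time: 7.22
position: [0.5236, 0.0666, 0.1066]
tool_rot: [0.729, 0.684, 0.0, -0.0]
ft_force: [-0.3, 1.0, -0.2]
grip_width: 0.0006
grip_force: 0.5
```

Request:
send_rows:
  increments: [0,0,0.0075,0.01,-0.1,0,0,0,0,0,0,0,0,0]

```text
time: 7.38
position: [0.5236, 0.0658, 0.1065]
tool_rot: [0.727, 0.687, 0.0, -0.0]
ft_force: [-0.4, 2.2, -0.2]
grip_width: 0.0003
grip_force: 0.9
```

```bash
python3 - <<'E'
from h import *
c=snap('wrist','wrist3'); P=cloud(c); im=c['image'].astype(int); C=np.array([.659,.0676])
r=np.hypot(*(P[...,:2]-C).transpose(2,0,1)); th=np.degrees(np.arctan2(P[...,1]-C[1],P[...,0]-C[0]))%360
v=np.mgrid[:384,:512][0]
m=(r>.112)&(r<.16)&(P[...,2]>.08)&(P[...,2]<.1)&(th<182)&(im.max(-1)<70)
print(m.sum(),np.percentile(P[m][:,2],[5,25,50,75,95]),np.percentile(th[m],[0.5,5,50]))
for t in np.percentile(th[m],[.5]): print(t+np.degrees(.020/.135))
cv2.imwrite('pics/c3.png',cv2.cvtColor(c['image'],4)[120:260,150:350].repeat(4,0).repeat(4,1))
E
```

```text
2585 [0.09291549 0.09407431 0.09453677 0.09498044 0.09565348] [167.49769768 168.23297864 173.34408576]
175.98596130894808
```

View pics/c3.png

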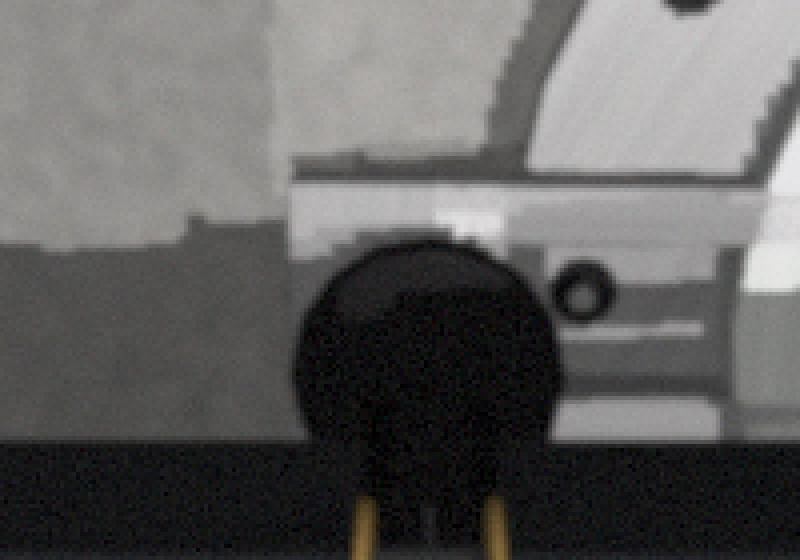

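The plunger head stands 94.5 mm above the bench at about 175–176°. It has sprung out in the next hole (145.2° + 30°). I'll back off the post and lift clear.

Request:
send_rows:
  increments: [0,0,0,0,0.2,0,0,0,0,0,0,0.2,0.1,0,0,0,0,0,0,0.6,0,0,0,0,0,0,1.2,0,0,0,0,0,0,2,0,0,0,0,0,0,2,0,0,0,0,0,0,2,0,0,0,0,0,0,2,0,0,0,0,0,0,2,0,0,0,0,0,0,0,0,0,0,0,0,0,0,0,0,0,0,0,0,0,0]

```text
time: 8.43
position: [0.523, 0.0696, 0.2251]
tool_rot: [0.727, 0.687, -0.0, -0.0]
ft_force: [0.2, 0.3, -0.5]
grip_width: 0.0001
grip_force: 0.0
```

```bash
python3 - <<'E'
from h import *
c=snap('wrist','wrist4'); P=cloud(c); im=c['image'].astype(int); C=np.array([.659,.0676])
d=P[...,:2]-C; r=np.hypot(d[...,0],d[...,1])
m=(r>.112)&(r<.16)&(P[...,2]>.08)&(P[...,2]<.1)&(im.max(-1)<70)
h=(P[m].min(0)+P[m].max(0))/2; print(m.sum(),np.median(P[m][:,2]),np.degrees(np.arctan2(h[1]-C[1],h[0]-C[0]))%360,robot.get_obs()['position'])
red=(im[...,0]>1.6*im[...,2])&(im[...,0]>1.5*im[...,1])&(r<.09)&(abs(P[...,2]-.116)<.004); q=P[red][:,:2]
s=np.linalg.lstsq(np.c_[2*q,np.ones(len(q))],(q**2).sum(1),rcond=None)[0]; print('collar',s[:2],red.sum())
cv2.imwrite('pics/w4.png',cv2.cvtColor(c['image'],4))
E
```

```text
1534 0.09454485404467591 176.8962290495864 [0.52273713 0.0695856  0.22459644]
collar [0.65691389 0.06988011] 3288
```

View pics/w4.png

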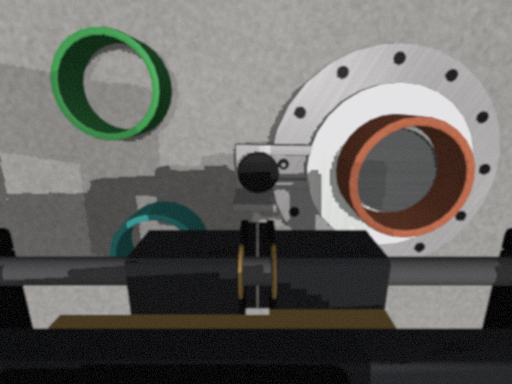

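The picture shows the head at (258,172), out at z 94.5 mm and in line with the next hole. The collar is about 3 mm from the table's centre, and the hand is clear. I'm handing in.

```bash
python3 -c "
from rig import robot; print(robot.hand_in())"
```

```text
the job is handed in; nothing more can be done
None
```

The table is turned counter-clockwise to the next hole and the plunger has sprung back out. The collar is still on the table about 3 mm from its centre, the hand is clear, and the job is handed in; hand-in gave no verdict.

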